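# Stand the pair of ceramic brushes in the brush pot

### The job

Pick up the two brushes from the sloping rest together in one grasp and stand them in the blue pot, bristles up. Lower them together well down into the pot, handle ends first, before you let go, so that they are not dropped in. Do not tip the pot over or push the other things on the bench about.

Things in the scene. Friction and masses are not known exactly. Their poses are not given: they have to be found in the camera images.
- brown_brush: light brown brush, 156 mm long, 8 x 8 mm, 12 g. Origin mid-length on its underside; y axis runs towards the handle end (+78 mm), bristle tip at -78 mm; centre line 4 mm along z, which is square to the slope it lies on. The last 17 mm at the bristles do not collide. At the start it lies on the rest, handle end low, parallel to the other, 1 to 2 mm apart (the pair 17.5 mm wide).
- black_brush: black brush, 156 mm long, 8 x 8 mm, 12 g. Origin mid-length on its underside; y axis runs towards the handle end (+78 mm), bristle tip at -78 mm; centre line 4 mm along z, which is square to the slope it lies on. The last 17 mm at the bristles do not collide. At the start it lies on the rest, handle end low, parallel to the other, 1 to 2 mm apart (the pair 17.5 mm wide).
- brown_brush_handle_end (a point): centre of the brown brush's plain handle end (goes down into the pot)
- brown_brush_bristle_tip (a point): centre of the brown brush's bristle tip (stays up)
- black_brush_handle_end (a point): centre of the black brush's plain handle end (goes down into the pot)
- black_brush_bristle_tip (a point): centre of the black brush's bristle tip (stays up)
- brush_pot: blue glazed straight-sided round pot, loose, about 350 g, outside diameter 54 mm, 85 mm high, wall 3 mm (inside diameter 48 mm), floor 5 mm thick. Origin under its centre, z up. The brushes lean up to about 27 degrees in it.
- pot_mouth (a point): centre of the pot's mouth, 85 mm above its underside
- pot_floor (a point): centre of the pot's inner floor, 5 mm above its underside
- brush_rest: grey painted steel rest, fixed; foot 134 x 52 mm. Brushes lie along its x axis, rising to +x at 35 degrees. Relative to the origin (underside) a stop block at x -75 to -35, 50 mm high, and a saddle at x 32 to 48, 103 mm high, both 34 mm wide, carry them; between these only the 6 mm foot, so grip there from both sides, best 95 mm from the handle ends, 78 mm above the bench.
- plaster_model: cream plaster jaw model, 62 x 66 x 28 mm, loose bystander; origin under its centre
- polishing_tin: round white tin with blue lid, 64 mm across, 28 mm high, loose bystander; origin under its centre
- stain_bottle: small white bottle with red and brown label and black cap, 30 mm across, 70 mm high, loose bystander; origin under its centre
- separator_bottle: white bottle with blue cap, 42 mm across, 103 mm high, loose bystander; origin under its centre
Mind the look-alikes: they are no part of the job. Leave any orange look-alike of the brush_pot alone.

How it is judged:
On the way, in this order (a step that is already met when the one before it is completed fails the run):
1. both brushes are lifted clear of the rest in one grasp, not yet in the pot (contact force between the fingers and brown_brush above 0.3 N and contact force between the fingers and black_brush above 0.3 N and contact force between each of brown_brush, black_brush and brush_rest below 0.02 N and height (world z) of each of brown_brush_handle_end, black_brush_handle_end above 0.06 m and horizontal distance between each of brown_brush_handle_end, black_brush_handle_end and brush_pot above 0.03 m), for 0.2 s.
2. both brushes, still held, have their handle ends inside the pot, within 50 mm of its underside (contact force between the fingers and brown_brush above 0.3 N and contact force between the fingers and black_brush above 0.3 N and horizontal distance between each of brown_brush_handle_end, black_brush_handle_end and brush_pot below 0.026 m and z of each of brown_brush_handle_end, black_brush_handle_end in the frame of brush_pot below 0.05 m), for 0.1 s.
At the end, for the whole second after the job is handed in: Both brushes stand in the pot, released and at rest (under 0.03 m/s): handle ends inside the pot within 30 mm of its underside, bristle tips more than 120 mm above the bench; the pot stands upright (within 0.1 rad) and still (horizontal distance between each of brown_brush_handle_end, black_brush_handle_end and brush_pot below 0.026 m and z of each of brown_brush_handle_end, black_brush_handle_end in the frame of brush_pot below 0.03 m and height (world z) of each of brown_brush_bristle_tip, black_brush_bristle_tip above 0.12 m and linear speed of each of brown_brush, black_brush below 0.03 m/s and contact force between the fingers and brown_brush below 0.05 N and contact force between the fingers and black_brush below 0.05 N and angle between brush_pot's own z axis and vertical below 0.1 rad and linear speed of brush_pot below 0.02 m/s); the robot touches nothing.
It fails at once if the pot is tipped by more than 0.35 rad (angle between brush_pot's own z axis and vertical above 0.35 rad).
It fails at once if the plaster model is moved by more than 30 mm (distance of plaster_model from where it was at the start of the episode above 0.03 m).
It fails at once if the polishing tin is moved by more than 30 mm (distance of polishing_tin from where it was at the start of the episode above 0.03 m).
It fails at once if the stain bottle is moved by more than 30 mm (distance of stain_bottle from where it was at the start of the episode above 0.03 m).
It fails at once if the separator bottle is moved by more than 30 mm (distance of separator_bottle from where it was at the start of the episode above 0.03 m).
It also fails if it takes over 37 s, if anything falls off the work surface, if the arm or the gripper's body presses on something with over 40 N, if the wrist force passes 120 N, or if a joint passes its speed limit or range.

### The arm

A 6-joint arm with a two-finger parallel gripper is mounted at the origin on a cart in front of the work surface, level with it; the furniture and walls round the work are solid. World frame = base frame: x ahead of the robot, y to its left, z up, the work surface at z = 0. Lengths are in m, angles in rad, forces in N, time in s.
With the tool pointing down it reaches from about 0.225 to 0.875 m from the base axis. Payload 3.4 kg.
Tool frame: the origin (TCP) lies midway between the tips of the shut fingers; the grasp point (between the pads) lies 19 mm behind it (manip.pinch_z is the distance from the TCP to the grasp point, in m); z points along the fingers, y is the line along which they close (so a half turn about z gives the same grasp; the last joint's range is limited). The gripper opens to 85 mm and grips with 20 to 120 N. Pads are 22 mm wide; open, the fingers measure 114 mm over their backs; the gripper's body (76 mm by 85 mm) begins 54 mm behind the grasp point. The pads swing forward as they close: fully open they stand 13 mm farther back than shut.
Start: joints at [-1.276, 0.276, 1.505, -0, 1.361, -0.121], TCP at [0.232, -0.526, 0.194] pointing down, gripper open.
Joint ranges: [-2.89, 2.89], [-0.75, 2.08], [0.22, 2.7], [-1.18, 4.32], [0.11, 2.71], [-2.7, 2.7]. Speed limits (rad/s): [2.57, 2.57, 3.14, 3.14, 3.14, 3.14].

### API

Orientations are given as a unit quaternion [w, x, y, z].
In Python, from rig import manip gives the robot as it stands.
- The arm moves only by the tool carry_out, never from a script. Its arguments are lists of equal length, an entry for each row: "delta_pos": the shift along the tool's x, y, z scaled (see below), a list of three; "turn": the turn, a rotation vector about the tool's x, y, z scaled (see below), a list of three; "claw": the closure, from -1 (fully open) to 1 (shut). A call has 1 to 12 rows; each row is the pose to reach, as a shift and turn from the pose commanded when the call began, along the tool's axes at that moment; what a row does not reach only later rows make up. The controller multiplies each number of a shift by 400 mm and each number of a turn by 30 degrees. A row lasts 1/10 s, in which the tool goes at most 50 mm and 8.59 degrees, less where a joint would pass 70% of its speed; a pose out of reach is approached as far as the arm can. A call with a number of a shift or a turn outside -1 to 1 is refused whole. A call with a gripper value outside its range is refused whole. The fingers move at their own pace and stop on an object; "force" is the grip in N (left out, the last holds). Time passes only in rows, so rows that repeat a pose let the fingers close. It gives the time, the measured TCP pose, the force, the opening and the grip force at its end, in the units of the state.
- manip.get_state(): the state, without advancing time (a new reading comes with each control period).
- manip.get_image(name): name is "scene" or "top"; returns a dict with "image" (480x640x3 uint8, red, green, blue), "z_map" (480x640 float32, m along the optical axis (not along the pixel's ray), 0 where there is no reading), "fx", "fy", "cx", "cy" (pixels), "k1" (the pictures are not rectified: a ray, as slopes to the right and down, at radius r is drawn at 1 + k1 r^2 times it, then the intrinsics apply), "world_to_cam" (4x4, takes a point from world to camera coordinates). Camera axes: x right, y down, z forward; pixel columns grow to the right and rows downward; lengths in m; the calibration is good to about 2 mm. A picture is of the moment at which its call begins.
- manip.sign_off(): hands the job in; it is judged then, once.
Trained networks look in the newest picture that a camera, given by its name, has taken for a name from the list of things; names that differ only in an ending like _2 or _b are one class to them, and where a whole thing is asked for, a point or a joint stands for the part that bears it (a point fixed in the world has none). Each returns a list of dicts, best first, with "score" (0 to 1); they miss things now and then, are a little off and sometimes report something else, mostly with a low value. They report only what shows in the picture. A call takes as long as a camera call. They do not tell look-alikes from the thing itself.
- manip.spot_in(camera, query): "point" ([x, y, z] in m, in world coordinates, good to about 4 mm: the middle of the surface that is visible of it).
- manip.place_of(camera, query): "point" ([x, y, z] in m, in world coordinates, good to about 4 mm: a listed point, or the origin of a listed thing).
The state is a dict: "clock": time; "qpos": joint angles; "qd": joint speeds; "effort": joint torques, N m; "position": TCP position; "ee_rot": TCP orientation; "contact_force": force on the tool from outside, world axes, zero at the start; "moment": the same for the moment, N m; "width": finger opening in m; "gripper_force": force on a finger pad.
Only numpy, scipy, OpenCV 4.12 (cv2) and the standard library are available. Lean on these libraries where they do the work, as an engineer would, in place of code of your own. Each camera call takes 0.05 s, during which the arm holds its last target. There are 200 camera calls.

## Working session

There is one attempt and no reset: what is moved stays moved. The work goes in short steps, Python scripts to look and compute and a tool call to move; the robot and the scene stay as the last step left them, time stands still between calls to the robot, and variables do not carry over. Pictures are saved under pics/ and viewed, at most 10 in all, crops included, and the job is handed in when it is done.

Besides the shell and the picture viewer there is one more tool, called after "Emit:" by a JSON object that holds its "api" and its "payload". carry_out: Moves the arm, as the interface text tells. Shifts and turns lie within -1 to 1; 1 stands for 400 mm of shift or 30 degrees of turn. Its arguments: {"type":"object","properties":{"delta_pos":{"type":"array","items":{"type":"array","items":{"type":"number","minimum":-1,"maximum":1}}},"turn":{"type":"array","items":{"type":"array","items":{"type":"number","minimum":-1,"maximum":1}}},"claw":{"type":"array","items":{"type":"number"}},"force":{"type":"number"}},"required":["delta_pos","turn","claw"]}

```bash
mkdir -p pics; python3 - <<'E'
from rig import manip
import cv2,numpy as np
ims=[]
for c in("scene","top"):
    d=manip.get_image(c); cv2.imwrite(f"pics/{c}0.png",d["image"][:,:,::-1]); np.savez(f"{c}0.npz",**d)
    for q in("brown_brush","black_brush","brown_brush_handle_end","brown_brush_bristle_tip","black_brush_handle_end","black_brush_bristle_tip","brush_pot","pot_mouth","brush_rest","plaster_model","polishing_tin","stain_bottle","separator_bottle"):
        print(c,q,[(np.round(r["point"],3).tolist(),round(r["score"],2)) for r in manip.place_of(c,q)][:3])
s=manip.get_state();print(s["clock"],s["position"],s["ee_rot"],s["width"],manip.pinch_z)
E
```

```text
scene brown_brush [([0.528, -0.164, 0.065], 0.69)]
scene black_brush [([0.528, -0.174, 0.066], 0.58)]
scene brown_brush_handle_end [([0.458, -0.158, 0.026], 0.73)]
scene brown_brush_bristle_tip [([0.587, -0.177, 0.114], 0.7)]
scene black_brush_handle_end [([0.459, -0.165, 0.021], 0.45)]
scene black_brush_bristle_tip [([0.586, -0.187, 0.111], 0.75), ([0.46, -0.158, 0.025], 0.45)]
scene brush_pot [([0.506, 0.13, -0.0], 0.72), ([0.605, 0.129, -0.002], 0.68)]
scene pot_mouth [([0.608, 0.128, 0.084], 0.94), ([0.509, 0.126, 0.09], 0.78)]
scene brush_rest [([0.529, -0.169, 0.002], 0.69), ([0.529, -0.168, 0.068], 0.43)]
scene plaster_model []
scene polishing_tin [([0.412, 0.01, 0.003], 0.59)]
scene stain_bottle [([0.585, 0.282, 0.002], 0.65)]
scene separator_bottle [([0.603, -0.272, -0.002], 0.98)]
top brown_brush [([0.532, -0.164, 0.065], 0.63)]
top black_brush [([0.528, -0.178, 0.066], 0.68)]
top brown_brush_handle_end [([0.464, -0.158, 0.022], 0.43)]
top brown_brush_bristle_tip [([0.588, -0.182, 0.113], 0.57)]
top black_brush_handle_end [([0.595, -0.183, 0.112], 0.62)]
top black_brush_bristle_tip [([0.586, -0.186, 0.116], 0.5)]
top brush_pot [([0.415, 0.008, 0.001], 0.74), ([0.506, 0.128, 0.0], 0.72)]
top pot_mouth [([0.507, 0.13, 0.086], 0.71), ([0.604, 0.131, 0.084], 0.63)]
top brush_rest [([0.525, -0.168, -0.0], 0.7), ([0.531, -0.169, 0.068], 0.53), ([0.51, 0.128, 0.004], 0.39)]
top plaster_model [([0.594, 0.009, 0.003], 0.8), ([0.507, 0.128, 0.005], 0.17)]
top polishing_tin [([0.416, 0.009, 0.004], 0.83)]
top stain_bottle [([0.577, 0.288, 0.002], 0.62)]
top separator_bottle [([0.601, -0.278, 0.003], 0.73)]
1.4 [ 0.23225461 -0.5260474   0.1942475 ] [6.36028642e-05 9.78464723e-01 2.06414101e-01 1.27127544e-07] 0.08568982694158354 0.0187
```

View pics/scene0.png

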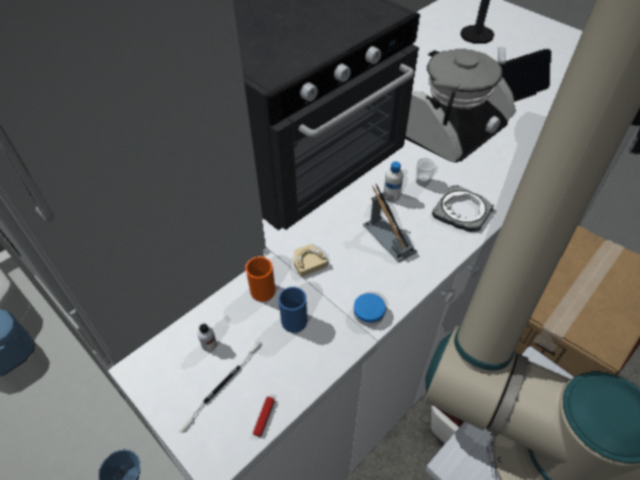

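View pics/top0.png

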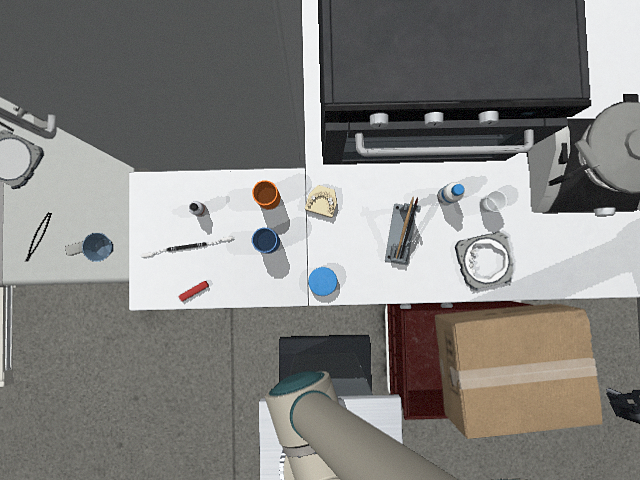

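Blue pot: scene (293,309) / top (265,240). The orange look-alike is at scene (261,278) / top (266,193), and the blue mug at scene (120,466) stands off the bench. The blue straight-sided pot at about (0.507, 0.128) fits the description. I'll confirm that in one enlarged crop and fit the brush line.

```bash
cat >h.py <<'E'
import numpy as np,cv2
def cloud(d):
    K=np.array([[d["fx"],0,d["cx"]],[0,d["fy"],d["cy"]],[0,0,1]],float)
    v,u=np.mgrid[:480,:640]; p=np.stack([u,v],-1).reshape(-1,1,2).astype(float)
    n=cv2.undistortPoints(p,K,np.array([float(d["k1"]),0,0,0])).reshape(480,640,2)
    z=d["z_map"]; P=np.dstack([n*z[...,None],z]); T=np.linalg.inv(d["world_to_cam"])
    W=P@T[:3,:3].T+T[:3,3]; W[z==0]=np.nan; return W
E
python3 - <<'E'
from h import *
out=[]
for c,(u,v) in(("scene",(293,300)),("top",(265,225))):
    d=dict(np.load(f"{c}0.npz")); im=d["image"][:,:,::-1]; W=cloud(d)
    x,y,z=W[...,0],W[...,1],W[...,2]
    b=im.astype(int)
    m=(x>.45)&(x<.56)&(y>.07)&(y<.19)&(z>.075)&(z<.1)
    if m.any():
        (cx,cy),r=cv2.minEnclosingCircle(W[m][:,:2].astype(np.float32)); print(c,"pot rim",cx,cy,r,W[m][:,2].mean(),m.sum())
    # brushes: along rest axis, upper surface between supports & above
    a=np.array([.985,-.168]); s=(x-.528)*a[0]+(y+.169)*a[1]; t=-(x-.528)*a[1]+(y+.169)*a[0]
    m=(abs(s)<.075)&(abs(t)<.022)&(z>.02)
    m&=abs(z-(.0805+np.tan(np.radians(35))*s))<.012
    Q=W[m];S=s[m];T=t[m]
    for lo in np.arange(-.07,.07,.015):
        k=(S>lo)&(S<lo+.015)
        if k.sum()>2: print(c,round(lo+.0075,4),k.sum(),"t %.4f..%.4f mean %.4f z %.4f"%(T[k].min(),T[k].max(),T[k].mean(),Q[k][:,2].mean()))
    print(c,"oven min x at z>.15",np.nanmin(x[(z>.12)&(y>-.3)&(y<.0)&(x>.6)]))
    out+= [cv2.resize(im[v-40:v+40,u-40:u+40],(400,400),interpolation=cv2.INTER_CUBIC)]
cv2.imwrite("pics/crop.png",np.hstack(out))
E
```

```text
scene pot rim 0.5052484273910522 0.12869007885456085 0.028291841968894005 0.08197977560236257 259
scene -0.0625 74 t -0.0190..0.0167 mean -0.0017 z 0.0295
scene -0.0475 65 t -0.0187..0.0160 mean -0.0026 z 0.0383
scene -0.0325 38 t -0.0100..0.0050 mean -0.0019 z 0.0498
scene -0.0175 53 t -0.0123..0.0064 mean -0.0030 z 0.0608
scene -0.0025 56 t -0.0123..0.0055 mean -0.0026 z 0.0722
scene 0.0125 55 t -0.0126..0.0043 mean -0.0032 z 0.0818
scene 0.0275 57 t -0.0210..0.0110 mean -0.0046 z 0.0934
scene 0.0425 49 t -0.0172..0.0110 mean -0.0034 z 0.1018
scene 0.0575 13 t -0.0125..0.0011 mean -0.0059 z 0.1093
scene oven min x at z>.15 0.6299847074382043
top pot rim 0.5060926079750061 0.12911531329154968 0.02689550258219242 0.08358366327924283 129
top -0.0625 69 t -0.0198..0.0144 mean -0.0024 z 0.0295
top -0.0475 59 t -0.0192..0.0140 mean -0.0024 z 0.0392
top -0.0325 35 t -0.0100..0.0035 mean -0.0030 z 0.0515
top -0.0175 47 t -0.0119..0.0032 mean -0.0037 z 0.0620
top -0.0025 53 t -0.0124..0.0036 mean -0.0041 z 0.0728
top 0.0125 56 t -0.0130..0.0035 mean -0.0045 z 0.0830
top 0.0275 57 t -0.0220..0.0109 mean -0.0056 z 0.0936
top 0.0425 62 t -0.0220..0.0117 mean -0.0047 z 0.1018
top 0.0575 16 t -0.0119..0.0007 mean -0.0053 z 0.1112
top oven min x at z>.15 0.6310786245582253
```

View pics/crop.png

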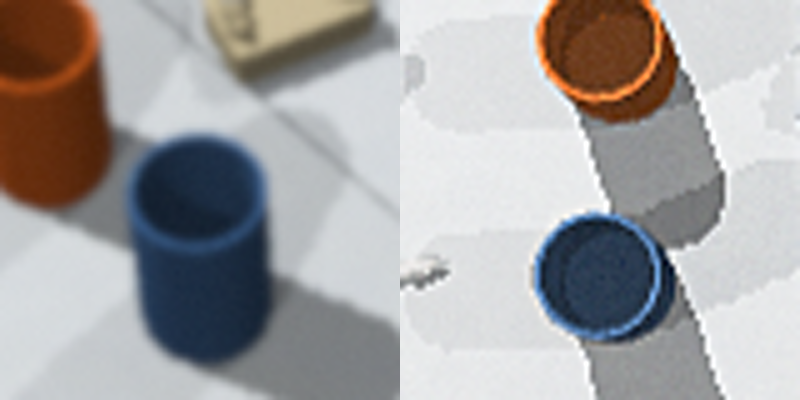

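The crop shows the blue glazed straight pot, left half (200,245) and right half (600,275), separate from the orange one. Its centre is about (0.506, 0.129). Now I'll compute the moves.

```bash
cat >>h.py <<'E'
from scipy.spatial.transform import Rotation as R
def toolR(az,tau):
    a,t=np.radians([az,tau]); h=np.array([np.cos(a),np.sin(a),0]); up=np.array([0,0,1.])
    z=np.sin(t)*h-np.cos(t)*up; y=-np.array([-np.sin(a),np.cos(a),0]); return np.column_stack([np.cross(y,z),y,z])
def move(s,g,Rt,back=0.0):
    "scaled shift and turn bringing grasp point to g with orientation Rt, drawn back along tool z"
    w,x,y,z=s["ee_rot"]; R0=R.from_quat([x,y,z,w]).as_matrix()
    p=np.array(g)+(.0187-back)*Rt[:,2]
    return np.round(R0.T@(p-s["position"])/.4,3).tolist(), np.round(np.degrees(R.from_matrix(R0.T@Rt).as_rotvec())/30,3).tolist()
E
python3 - <<'E'
from rig import manip
from h import *
s=manip.get_state(); print(move(s,[.545,-.1764,.082],toolR(-11.4,15),.1))
E
```

```text
([1.025, -0.514, 0.084], [-0.153, 0.484, 1.167])
```

Emit:
{"api": "carry_out", "payload": {"delta_pos": [[0.6,-0.3,0],[0.6,-0.3,0],[0.6,-0.3,0],[0.6,-0.3,0],[0.6,-0.3,0],[0.6,-0.3,0],[0.6,-0.3,0],[0.6,-0.3,0],[0.6,-0.3,0]], "turn": [[-0.09,0.28,0.7],[-0.09,0.28,0.7],[-0.09,0.28,0.7],[-0.09,0.28,0.7],[-0.09,0.28,0.7],[-0.09,0.28,0.7],[-0.09,0.28,0.7],[-0.09,0.28,0.7],[-0.09,0.28,0.7]], "claw": [-1,-1,-1,-1,-1,-1,-1,-1,-1]}}

```text
clock: 2.3
position: [0.4028, -0.3204, 0.1942]
ee_rot: [0.008, 0.997, 0.024, 0.076]
contact_force: [0.9, -0.5, 0.1]
width: 0.0854
gripper_force: 0.0
```

```bash
python3 - <<'E'
from rig import manip
from h import *
s=manip.get_state(); print(s["clock"],s["qpos"],s["position"]);print(move(s,[.545,-.1764,.082],toolR(-11.4,15),.1))
E
```

```text
2.3 [-0.89459947  0.1121563   1.73091874  0.11878672  1.19513201  0.59064572] [ 0.402812   -0.32037856  0.19420366]
([0.305, -0.358, 0.125], [-0.059, 0.205, 0.466])
```

Emit:
{"api": "carry_out", "payload": {"delta_pos": [[0.305,-0.358,0.125],[0.305,-0.358,0.125],[0.305,-0.358,0.125],[0.305,-0.358,0.125],[0.305,-0.358,0.125],[0.305,-0.358,0.125],[0.305,-0.358,0.125],[0.305,-0.358,0.125]], "turn": [[-0.059,0.205,0.466],[-0.059,0.205,0.466],[-0.059,0.205,0.466],[-0.059,0.205,0.466],[-0.059,0.205,0.466],[-0.059,0.205,0.466],[-0.059,0.205,0.466],[-0.059,0.205,0.466]], "claw": [-0.4,-0.4,-0.4,-0.4,-0.4,-0.4,-0.4,-0.4]}}

```text
clock: 3.1
position: [0.5241, -0.1727, 0.1607]
ee_rot: [0.013, 0.986, -0.099, 0.13]
contact_force: [-0.9, 0.4, 0.1]
width: 0.0603
gripper_force: 0.0
```

```bash
python3 - <<'E'
from rig import manip
from h import *
ims=[]
for c,(u,v) in(("scene",(390,215)),("top",(405,230))):
    im=manip.get_image(c)["image"][:,:,::-1]; ims.append(cv2.resize(im[v-60:v+60,u-50:u+50],(400,480),interpolation=cv2.INTER_CUBIC))
cv2.imwrite("pics/hover.png",np.hstack(ims))
s=manip.get_state(); print(s["clock"],s["qpos"],s["position"],s["width"]);print(move(s,[.545,-.1764,.082],toolR(-11.4,15),0))
E
```

```text
3.2 [-0.50064026  0.11951019  1.83442018  0.09547902  0.93870928  1.22393203] [ 0.52411922 -0.17244467  0.16071787] 0.059765175332588946
([0.0, -0.001, 0.251], [0.0, -0.001, -0.003])
```

View pics/hover.png

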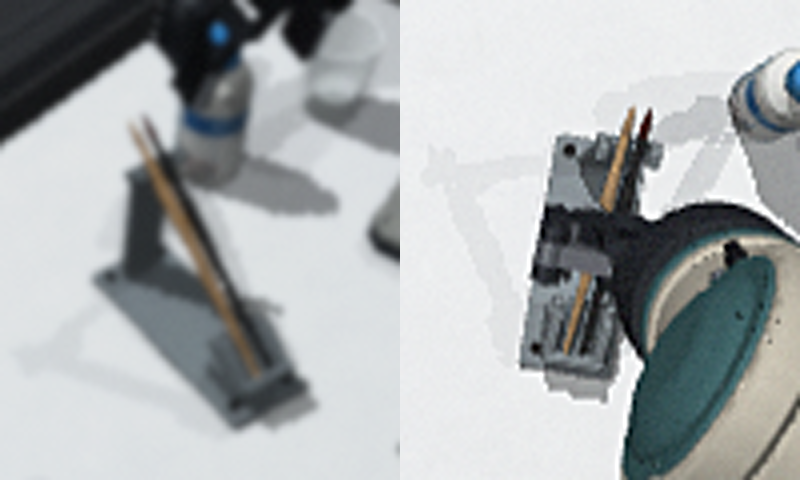

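Left half: the brushes lie undisturbed, with the gripper above them (200,40). Right half: the open fingers straddle the pair at (580,240). I'll descend and close.

Emit:
{"api": "carry_out", "payload": {"delta_pos": [[0,0,0.08],[0,0,0.16],[0,0,0.22],[0,0,0.251],[0,0,0.251],[0,0,0.251],[0,0,0.251],[0,0,0.251],[0,0,0.251],[0,0,0.251],[0,0,0.251],[0,0,0.251]], "turn": [[0,0,0],[0,0,0],[0,0,0],[0,0,0],[0,0,0],[0,0,0],[0,0,0],[0,0,0],[0,0,0],[0,0,0],[0,0,0],[0,0,0]], "claw": [-0.4,-0.4,-0.4,-0.4,-0.4,1,1,1,1,1,1,1], "force": 40}}

```text
clock: 4.4
position: [0.5502, -0.1759, 0.0636]
ee_rot: [0.013, 0.987, -0.098, 0.13]
contact_force: [-0.4, -0.0, -0.3]
width: 0.0003
gripper_force: 0.0
```

```bash
python3 - <<'E'
from rig import manip
from h import *
s=manip.get_state(); print(s["clock"],s["position"],s["width"],s["gripper_force"],s["contact_force"])
print(move(s,[.545,-.1764,.182],toolR(-11.4,15),0))
print(move(s,[.53,-.16,.20],toolR(-11.4,44),0))
E
```

```text
4.4 [ 0.55016608 -0.17591061  0.06359248] 0.00031775898112672095 0.0 [-0.43434415 -0.02842879 -0.26624673]
([0.065, 0.004, -0.242], [-0.001, -0.001, 0.002])
([0.056, -0.029, -0.303], [-0.002, 0.966, 0.001])
```

```bash
python3 - <<'E'
from rig import manip
from h import *
ims=[]
for c,(u,v) in(("scene",(390,215)),("top",(405,230))):
    d=manip.get_image(c); np.savez(f"{c}1.npz",**d); im=d["image"][:,:,::-1]; ims.append(cv2.resize(im[v-60:v+60,u-50:u+50],(400,480),interpolation=cv2.INTER_CUBIC))
    for q in("brown_brush","black_brush","brown_brush_handle_end","brown_brush_bristle_tip","black_brush_handle_end","black_brush_bristle_tip"):
        print(c,q,[(np.round(r["point"],3).tolist(),round(r["score"],2)) for r in manip.place_of(c,q)][:3])
cv2.imwrite("pics/shut.png",np.hstack(ims))
E
```

```text
scene brown_brush [([0.529, -0.164, 0.068], 0.6)]
scene black_brush [([0.526, -0.178, 0.064], 0.63), ([0.58, 0.28, 0.001], 0.62)]
scene brown_brush_handle_end [([0.46, -0.158, 0.027], 0.63)]
scene brown_brush_bristle_tip []
scene black_brush_handle_end [([0.459, -0.162, 0.022], 0.43)]
scene black_brush_bristle_tip [([0.527, -0.177, 0.064], 0.52)]
top brown_brush []
top black_brush []
top brown_brush_handle_end [([0.463, -0.157, 0.02], 0.57)]
top brown_brush_bristle_tip [([0.592, -0.182, 0.11], 0.64)]
top black_brush_handle_end []
top black_brush_bristle_tip [([0.586, -0.186, 0.114], 0.41)]
```

View pics/shut.png

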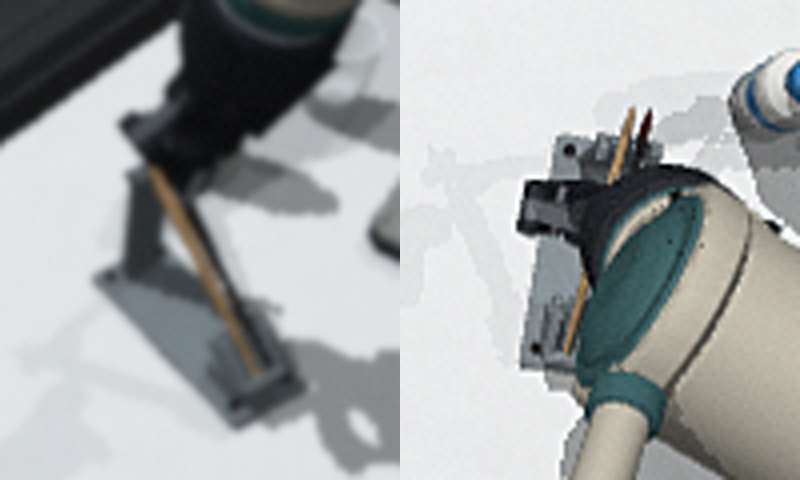

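```bash
python3 - <<'E'
from rig import manip
from h import *
s=manip.get_state(); print(s["clock"],s["position"],s["width"],s["qpos"])
w,x,y,z=s["ee_rot"]; R0=R.from_quat([x,y,z,w]).as_matrix()
pts={"tcp":s["position"],"grasp":s["position"]-.0187*R0[:,2],"b95":[.541,-.1755,.078],"tip":[.588,-.18,.113],"body":s["position"]-.073*R0[:,2]}
ims=[]
for c,(u,v) in(("scene",(390,200)),("top",(405,220))):
    d=manip.get_image(c); np.savez(f"{c}1.npz",**d); im=d["image"][:,:,::-1]
    crop=cv2.resize(im[v-30:v+30,u-25:u+25],(500,600),interpolation=cv2.INTER_CUBIC)[:, :400] if 0 else cv2.resize(im[v-37:v+38,u-25:u+25],(400,600),interpolation=cv2.INTER_CUBIC)
    for k,p in pts.items():
        q=d["world_to_cam"]@np.r_[p,1]; a=q[:2]/q[2]; a=a*(1+d["k1"]*(a@a)); px=np.array([d["fx"]*a[0]+d["cx"],d["fy"]*a[1]+d["cy"]])
        print(c,k,px.round(1)); e=((px-[u-25,v-37])*8).astype(int); cv2.drawMarker(crop,tuple(map(int,e)),(0,0,255) if k!="grasp" else (0,255,0),cv2.MARKER_CROSS,14,1)
    ims.append(crop)
cv2.imwrite("pics/proj.png",np.hstack(ims))
W=cloud(d); 
E
```

```text
5.1 [ 0.55017546 -0.17591001  0.0634941 ] -3.536493642013987e-05 [-0.48119532  0.25983072  1.93146823  0.1133252   0.7015009   1.21015368]
scene tcp [381.3 209.9]
scene grasp [383.4 205.5]
scene b95 [384.9 207.6]
scene tip [371.4 184.2]
scene body [389.7 192.1]
top tcp [406.8 216.1]
top grasp [408.  217.4]
top b95 [408.  219.7]
top tip [412.6 195.2]
top body [411.9 221.8]
```

View pics/proj.png

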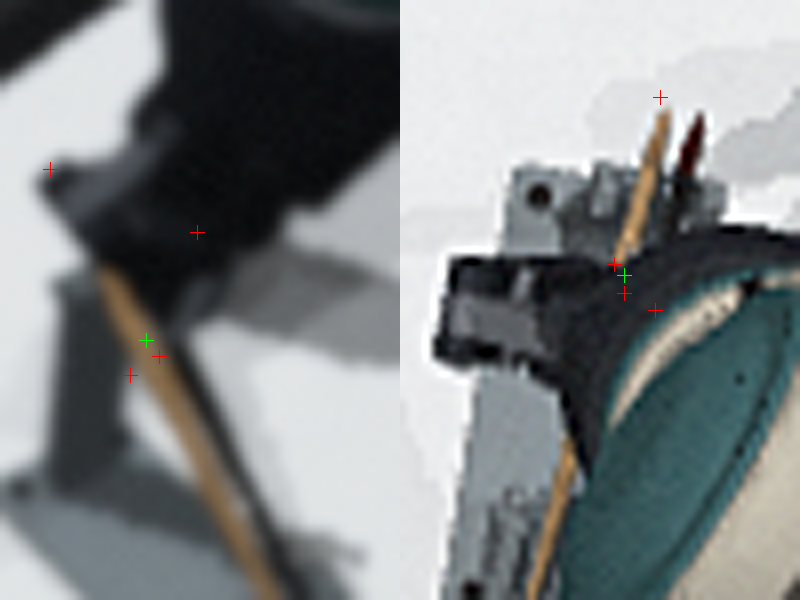

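```bash
python3 - <<'E'
from h import *
s={"p":np.array([.55017546,-.17591001,.0634941])}
R0=toolR(-11.4,15)
for c in("scene","top"):
    d0=dict(np.load(f"{c}0.npz"));d=dict(np.load(f"{c}1.npz")); W=cloud(d); D=abs(d["z_map"]-d0["z_map"])>.004
    L=(W-s["p"])@R0   # tool coords
    m=(abs(L[...,0])<.06)&(abs(L[...,1])<.08)&(L[...,2]>-.16)&(L[...,2]<.03)
    for lo in np.arange(-.16,.03,.01):
        k=m&(L[...,2]>=lo)&(L[...,2]<lo+.01)&D
        if k.any(): print(c,"z %.3f"%lo,k.sum(),"x %.3f..%.3f y %.3f..%.3f"%(L[k][:,0].min(),L[k][:,0].max(),L[k][:,1].min(),L[k][:,1].max()))
E
```

```text
scene z -0.160 48 x -0.012..0.009 y -0.041..-0.024
scene z -0.150 77 x -0.020..0.009 y -0.047..-0.009
scene z -0.140 105 x -0.021..0.011 y -0.060..0.056
scene z -0.130 107 x -0.018..0.012 y -0.061..0.062
scene z -0.120 59 x -0.018..-0.004 y -0.057..0.056
scene z -0.110 59 x -0.018..0.004 y -0.047..0.044
scene z -0.100 68 x -0.014..0.012 y -0.039..0.041
scene z -0.090 51 x -0.014..0.012 y -0.031..0.035
scene z -0.080 13 x -0.013..-0.006 y -0.012..0.009
scene z -0.070 22 x -0.012..-0.005 y -0.014..0.008
scene z -0.060 24 x -0.012..0.004 y -0.014..0.007
scene z -0.050 23 x -0.012..0.003 y -0.012..0.009
scene z -0.040 5 x -0.009..0.025 y -0.016..-0.005
scene z -0.030 12 x -0.013..0.023 y -0.016..0.003
scene z -0.020 15 x -0.040..0.021 y -0.016..0.010
scene z -0.010 11 x -0.058..0.024 y -0.011..0.009
scene z 0.000 7 x -0.058..0.018 y -0.011..0.007
scene z 0.010 9 x 0.009..0.016 y -0.009..0.009
scene z 0.020 7 x 0.009..0.015 y -0.012..0.013
top z -0.160 28 x -0.011..0.010 y -0.040..-0.033
top z -0.150 32 x -0.005..0.011 y -0.047..-0.030
top z -0.140 68 x -0.012..0.013 y -0.059..0.059
top z -0.130 81 x -0.013..0.013 y -0.060..0.062
top z -0.120 12 x -0.012..0.012 y -0.049..-0.034
top z -0.110 16 x 0.005..0.012 y -0.047..-0.028
top z -0.100 19 x 0.004..0.012 y -0.038..-0.020
top z -0.090 3 x 0.009..0.012 y -0.027..-0.020
top z -0.060 2 x 0.004..0.006 y -0.012..-0.012
top z -0.050 2 x 0.006..0.008 y -0.010..-0.005
top z -0.040 9 x 0.017..0.041 y -0.005..0.007
top z -0.030 9 x 0.010..0.026 y -0.015..0.009
top z -0.020 1 x 0.025..0.025 y 0.003..0.003
top z -0.010 3 x -0.057..0.056 y -0.004..0.079
top z 0.000 2 x -0.056..0.019 y -0.011..-0.001
top z 0.010 3 x 0.011..0.054 y -0.010..0.077
top z 0.020 4 x 0.046..0.060 y 0.069..0.080
```

The picture and depth agree: the shut fingers end about 40 mm short of the reported TCP along tool z. They closed just above the brushes, which haven't moved. I'll open, go 40 mm further along tool z, and check before closing.

Emit:
{"api": "carry_out", "payload": {"delta_pos": [[0,0,0],[0,0,0],[0,0,0],[0,0,0],[0,0,0],[0,0,0.05],[0,0,0.1],[0,0,0.1],[0,0,0.1]], "turn": [[0,0,0],[0,0,0],[0,0,0],[0,0,0],[0,0,0],[0,0,0],[0,0,0],[0,0,0],[0,0,0]], "claw": [-0.4,-0.4,-0.4,-0.4,-0.4,-0.4,-0.4,-0.4,-0.4]}}

```text
clock: 6.1
position: [0.5601, -0.1779, 0.0247]
ee_rot: [0.012, 0.987, -0.098, 0.13]
contact_force: [0.4, -0.9, -0.1]
width: 0.0598
gripper_force: 0.0
```

```bash
python3 - <<'E'
from rig import manip
from h import *
s=manip.get_state(); print(s["clock"],s["position"],s["width"],s["contact_force"])
w,x,y,z=s["ee_rot"]; R0=R.from_quat([x,y,z,w]).as_matrix()
d0=dict(np.load("scene0.npz"));d=manip.get_image("scene"); W=cloud(d); D=abs(d["z_map"]-d0["z_map"])>.006
L=(W-s["position"])@R0
for lo in np.arange(-.09,.01,.01):
    k=D&(abs(L[...,0])<.02)&(abs(L[...,1])<.06)&(L[...,2]>=lo)&(L[...,2]<lo+.01)
    if k.any(): print("z %.3f"%lo,k.sum(),"x %.3f..%.3f y"%(L[k][:,0].min(),L[k][:,0].max()),np.round(np.percentile(L[k][:,1],[0,25,50,75,100]),3))
im=d["image"][:,:,::-1]; u,v=385,205
cv2.imwrite("pics/open2.png",cv2.resize(im[v-37:v+38,u-50:u+50],(800,600),interpolation=cv2.INTER_CUBIC))
E
```

```text
6.1 [ 0.56012725 -0.17785022  0.02471961] 0.05977914922438032 [ 0.42437013 -0.91141498 -0.06857329]
z -0.090 29 x -0.014..-0.001 y [-0.055 -0.038  0.029  0.032  0.051]
z -0.080 34 x -0.012..0.003 y [-0.042 -0.015  0.031  0.032  0.037]
z -0.070 40 x -0.013..0.005 y [-0.043 -0.034  0.029  0.031  0.036]
z -0.060 48 x -0.012..0.009 y [-0.042 -0.037  0.029  0.032  0.038]
z -0.050 19 x -0.011..0.009 y [-0.038 -0.002  0.031  0.032  0.036]
z -0.040 1 x 0.004..0.004 y [0.033 0.033 0.033 0.033 0.033]
z -0.020 1 x 0.007..0.007 y [0.007 0.007 0.007 0.007 0.007]
z -0.010 1 x 0.010..0.010 y [0.005 0.005 0.005 0.005 0.005]
z -0.000 2 x 0.003..0.005 y [-0.011 -0.005  0.001  0.007  0.013]
```

View pics/open2.png

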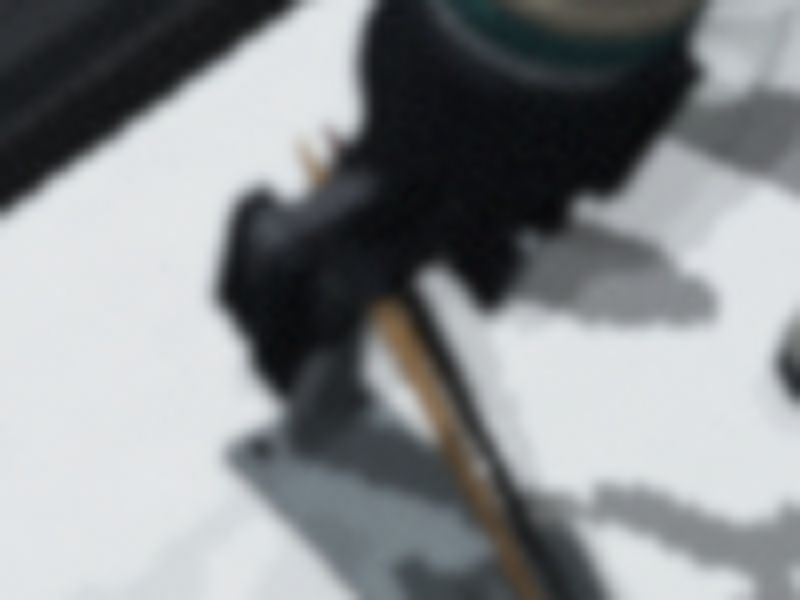

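The near finger (270,300) and far finger (480,280) straddle both brushes at (390,310). Their tips are now about 19 mm below the brush centre. Closing.

Emit:
{"api": "carry_out", "payload": {"delta_pos": [[0,0,0],[0,0,0],[0,0,0],[0,0,0],[0,0,0],[0,0,0],[0,0,0]], "turn": [[0,0,0],[0,0,0],[0,0,0],[0,0,0],[0,0,0],[0,0,0],[0,0,0]], "claw": [1,1,1,1,1,1,1], "force": 40}}

```text
clock: 6.85
position: [0.5606, -0.1781, 0.0257]
ee_rot: [0.013, 0.987, -0.098, 0.131]
contact_force: [-2.7, 0.4, 5.9]
width: 0.0156
gripper_force: 39.3
```

```bash
sed -i 's/(.0187-back)/(.0587-back)/' h.py; python3 - <<'E'
from rig import manip
from h import *
s=manip.get_state(); print(s["clock"],s["width"],s["gripper_force"])
print(move(s,[.535,-.174,.20],toolR(-11.4,15),0))
print(move(s,[.49,-.165,.22],toolR(-11.4,43),0))
E
```

```text
6.85 0.015603287656722356 39.31599676609039
([0.051, 0.002, -0.291], [-0.001, -0.003, 0.002])
([0.022, 0.003, -0.386], [-0.001, 0.931, 0.002])
```

Emit:
{"api": "carry_out", "payload": {"delta_pos": [[0.02,0,-0.072],[0.039,0,-0.145],[0.051,0.002,-0.22],[0.051,0.002,-0.291],[0.04,0.002,-0.34],[0.03,0.003,-0.37],[0.022,0.003,-0.386],[0.022,0.003,-0.386],[0.022,0.003,-0.386],[0.022,0.003,-0.386]], "turn": [[0,0,0],[0,0,0],[0,0,0],[0,0,0],[0,0.2,0],[0,0.4,0],[0,0.6,0],[0,0.8,0],[0,0.931,0],[0,0.931,0]], "claw": [1,1,1,1,1,1,1,1,1,1]}}

```text
clock: 7.85
position: [0.5273, -0.1723, 0.1751]
ee_rot: [0.036, 0.926, -0.093, 0.364]
contact_force: [0.7, -0.2, -0.6]
width: 0.0156
gripper_force: 39.7
```

```bash
python3 - <<'E'
from rig import manip
from h import *
s=manip.get_state(); print(s["clock"],s["qpos"],s["position"],s["width"],s["gripper_force"])
w,x,y,z=s["ee_rot"]; R0=R.from_quat([x,y,z,w]).as_matrix(); G=s["position"]-.0587*R0[:,2]; print("G",G,"tilt",np.degrees(np.arccos(-R0[2,2])))
for c in("scene","top"):
    d=manip.get_image(c); np.savez(f"{c}2.npz",**d); im=d["image"][:,:,::-1]
    for q in("brown_brush_handle_end","black_brush_handle_end","brown_brush_bristle_tip","black_brush_bristle_tip","pot_mouth"):
        print(c,q,[(np.round(r["point"],3).tolist(),round(r["score"],2)) for r in manip.place_of(c,q)][:2])
    if c=="scene": cv2.imwrite("pics/lift.png",cv2.resize(im[120:270,280:480],(800,600),interpolation=cv2.INTER_CUBIC))
E
```

```text
7.85 [-0.67499555 -0.04525973  2.24558067  0.92532125  0.40233042  0.32622404] [ 0.52730696 -0.17227371  0.17507471] 0.015556590626444234 39.731411933898926
G [ 0.4881042  -0.16441293  0.21805194] tilt 42.93302568123381
scene brown_brush_handle_end [([0.44, -0.152, 0.128], 0.74)]
scene black_brush_handle_end [([0.438, -0.157, 0.126], 0.5), ([0.507, -0.173, 0.264], 0.45)]
scene brown_brush_bristle_tip [([0.513, -0.163, 0.266], 0.5), ([0.479, -0.156, 0.199], 0.18)]
scene black_brush_bristle_tip [([0.509, -0.167, 0.264], 0.61)]
scene pot_mouth [([0.507, 0.129, 0.089], 0.76), ([0.605, 0.13, 0.085], 0.58)]
top brown_brush_handle_end []
top black_brush_handle_end []
top brown_brush_bristle_tip []
top black_brush_bristle_tip [([0.514, -0.175, 0.266], 0.4)]
top pot_mouth [([0.507, 0.133, 0.086], 0.76), ([0.606, 0.127, 0.085], 0.73)]
```

View pics/lift.png

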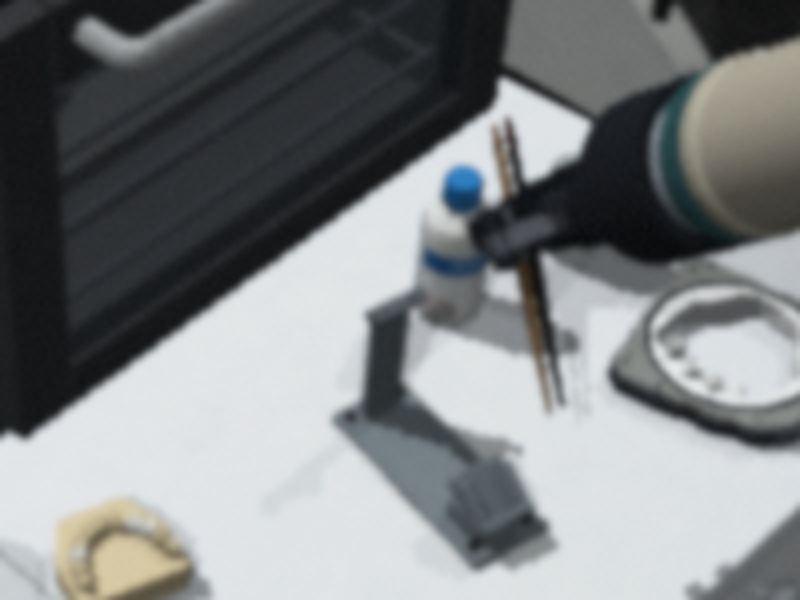

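Both brushes are held side by side and clear of the rest, with handle ends at (550,410). There is no slip. Next is the hover above the blue pot.

```bash
python3 - <<'E'
from rig import manip
from h import *
s=manip.get_state()
print(move(s,[.528,.138,.235],toolR(21.6,50),0))
print(move(s,[.522,-.02,.235],toolR(5,47),0))
E
```

```text
([-0.01, -0.823, -0.08], [0.796, 0.228, -0.756])
([0.038, -0.402, -0.027], [0.384, 0.134, -0.385])
```

Emit:
{"api": "carry_out", "payload": {"delta_pos": [[0.019,-0.1,-0.014],[0.038,-0.2,-0.027],[0.038,-0.3,-0.027],[0.038,-0.402,-0.027],[0.026,-0.51,-0.04],[0.014,-0.61,-0.053],[0,-0.72,-0.067],[-0.01,-0.823,-0.08],[-0.01,-0.823,-0.08],[-0.01,-0.823,-0.08],[-0.01,-0.823,-0.08],[-0.01,-0.823,-0.08]], "turn": [[0.1,0.03,-0.1],[0.2,0.07,-0.2],[0.29,0.1,-0.29],[0.384,0.134,-0.385],[0.49,0.157,-0.48],[0.59,0.18,-0.57],[0.69,0.2,-0.66],[0.796,0.228,-0.756],[0.796,0.228,-0.756],[0.796,0.228,-0.756],[0.796,0.228,-0.756],[0.796,0.228,-0.756]], "claw": [1,1,1,1,1,1,1,1,1,1,1,1]}}

```text
clock: 9.65
position: [0.5699, 0.1535, 0.1973]
ee_rot: [-0.079, 0.89, 0.169, 0.415]
contact_force: [1.0, 0.0, 0.2]
width: 0.0156
gripper_force: 39.8
```

```bash
cat >look.py <<'E'
from rig import manip
from h import *
import sys
s=manip.get_state(); print(s["clock"],np.round(s["qpos"],2),s["width"],s["gripper_force"],s["contact_force"])
w,x,y,z=s["ee_rot"]; R0=R.from_quat([x,y,z,w]).as_matrix(); G=s["position"]-.0587*R0[:,2]; t=np.degrees(np.arccos(-R0[2,2])); az=np.degrees(np.arctan2(R0[1,2],R0[0,2]))
l=np.radians(70-t); a=np.radians(az); b=np.array([np.sin(l)*np.cos(a),np.sin(l)*np.sin(a),np.cos(l)])
print("G",G.round(4),"tilt",t,"az",az,"pred end",(G-.103*b).round(4))
ims=[]
for c,(u,v) in(("scene",(293,290)),("top",(270,230))):
    d=manip.get_image(c); im=d["image"][:,:,::-1]; ims.append(cv2.resize(im[v-60:v+60,u-40:u+40],(400,600),interpolation=cv2.INTER_CUBIC))
    for q in("brown_brush_handle_end","black_brush_handle_end","brown_brush_bristle_tip","black_brush_bristle_tip","pot_mouth"):
        print(c,q,[(np.round(r["point"],3).tolist(),round(r["score"],2)) for r in manip.place_of(c,q)][:2])
cv2.imwrite(f"pics/{sys.argv[1]}.png",np.hstack(ims))
E
python3 look.py over
```

```text
9.65 [-0.1  -0.02  2.27  1.36  0.37 -0.1 ] 0.015607841594498883 39.77206349372864 [0.97074941 0.00555454 0.23823068]
G [0.5281 0.137  0.235 ] tilt 50.00842017978298 az 21.46830012976687 pred end [0.4953 0.1242 0.1382]
scene brown_brush_handle_end [([0.49, 0.128, 0.138], 0.52)]
scene black_brush_handle_end [([0.495, 0.12, 0.135], 0.47)]
scene brown_brush_bristle_tip [([0.545, 0.15, 0.286], 0.59)]
scene black_brush_bristle_tip [([0.546, 0.142, 0.284], 0.69)]
scene pot_mouth [([0.606, 0.13, 0.083], 0.98), ([0.507, 0.13, 0.086], 0.76)]
top brown_brush_handle_end []
top black_brush_handle_end []
top brown_brush_bristle_tip [([0.416, 0.008, 0.004], 0.56), ([0.545, 0.145, 0.283], 0.46)]
top black_brush_bristle_tip [([0.504, 0.131, -0.001], 0.45), ([0.547, 0.142, 0.285], 0.38)]
top pot_mouth [([0.507, 0.131, 0.086], 0.65), ([0.604, 0.128, 0.082], 0.65)]
```

View pics/over.png

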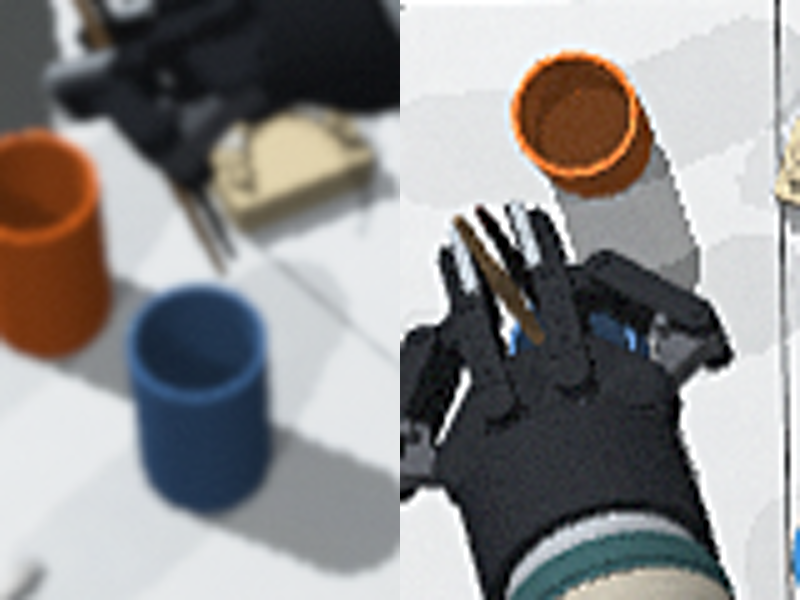

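The handle ends at left (225,270) hang over the near half of the blue pot's mouth, in line with plan to about 2 mm. I'll lower straight down.

```bash
python3 - <<'E'
from rig import manip
from h import *
s=manip.get_state()
for z in(.165,.115): print(move(s,[.529,.138,z],toolR(21.5,50),0))
E
```

```text
([-0.132, 0.001, 0.114], [-0.003, -0.0, 0.001])
([-0.228, 0.002, 0.195], [-0.003, -0.0, 0.001])
```

Emit:
{"api": "carry_out", "payload": {"delta_pos": [[-0.033,0,0.028],[-0.066,0,0.057],[-0.1,0,0.086],[-0.132,0.001,0.114],[-0.15,0.001,0.129],[-0.15,0.001,0.129]], "turn": [[0,0,0],[0,0,0],[0,0,0],[0,0,0],[0,0,0],[0,0,0]], "claw": [1,1,1,1,1,1]}}

```text
clock: 10.85
position: [0.5698, 0.1545, 0.1159]
ee_rot: [-0.08, 0.891, 0.169, 0.413]
contact_force: [-1.0, 1.0, -0.2]
width: 0.0156
gripper_force: 39.8
```

```bash
python3 look.py in1; python3 - <<'E'
from rig import manip
from h import *
s=manip.get_state()
print(move(s,[.529,.138,.115],toolR(21.5,50),0))
E
```

```text
10.85 [-0.1   0.15  2.4   2.1   0.42 -0.89] 0.015569594702033571 39.78256702423096 [-1.02580111  0.95167146 -0.16916445]
G [0.5281 0.1379 0.1538] tilt 49.786025445283194 az 21.63837851015161 pred end [0.4951 0.1248 0.0572]
scene brown_brush_handle_end [([0.49, 0.129, 0.058], 0.43)]
scene black_brush_handle_end [([0.507, 0.128, 0.085], 0.2)]
scene brown_brush_bristle_tip [([0.548, 0.147, 0.2], 0.64)]
scene black_brush_bristle_tip [([0.506, 0.129, -0.001], 0.74), ([0.543, 0.142, 0.202], 0.52)]
scene pot_mouth [([0.606, 0.13, 0.084], 0.88), ([0.508, 0.128, 0.089], 0.63)]
top brown_brush_handle_end [([0.417, 0.007, 0.002], 0.47)]
top black_brush_handle_end [([0.505, 0.132, 0.001], 0.59)]
top brown_brush_bristle_tip [([0.546, 0.147, 0.202], 0.53)]
top black_brush_bristle_tip []
top pot_mouth [([0.605, 0.125, 0.084], 0.93), ([0.503, 0.13, 0.088], 0.58)]
([-0.079, 0.0, 0.066], [-0.002, -0.001, 0.001])
```

View pics/in1.png

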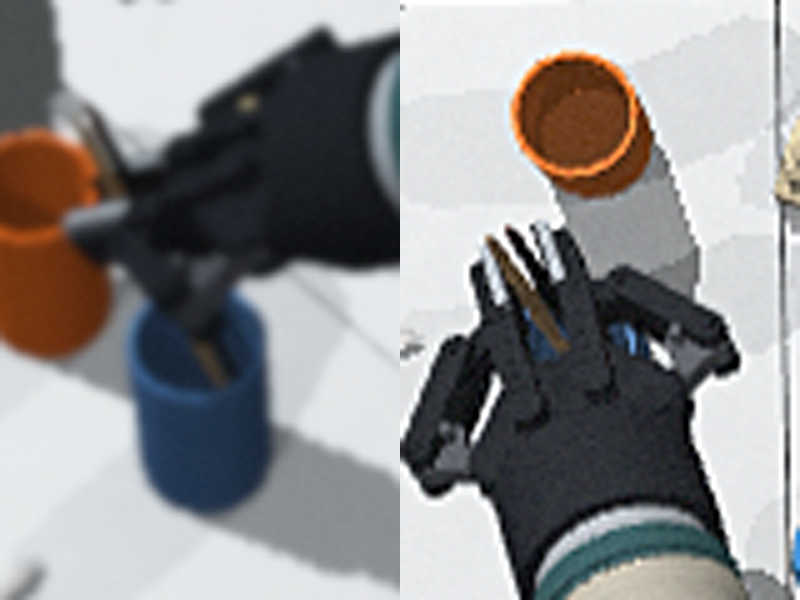

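The handle ends are inside the blue pot at left (215,380), clear of the rim, and the fingers are above it. I'll lower the last 39 mm.

Emit:
{"api": "carry_out", "payload": {"delta_pos": [[-0.02,0,0.017],[-0.04,0,0.033],[-0.06,0,0.05],[-0.079,0,0.066],[-0.079,0,0.066],[-0.079,0,0.066]], "turn": [[0,0,0],[0,0,0],[0,0,0],[0,0,0],[0,0,0],[0,0,0]], "claw": [1,1,1,1,1,1]}}

```text
clock: 12.05
position: [0.5707, 0.1547, 0.0768]
ee_rot: [-0.08, 0.89, 0.169, 0.415]
contact_force: [-0.4, 0.2, -0.5]
width: 0.0157
gripper_force: 39.8
```

```bash
python3 look.py in2
```

```text
12.05 [-0.1   0.26  2.46  2.37  0.53 -1.19] 0.01572561779474364 39.77188289165497 [-0.42214622  0.24925987 -0.5405884 ]
G [0.5289 0.1381 0.1145] tilt 49.9919453970958 az 21.61942666985649 pred end [0.4961 0.1251 0.0178]
scene brown_brush_handle_end []
scene black_brush_handle_end []
scene brown_brush_bristle_tip [([0.545, 0.148, 0.164], 0.59), ([0.415, 0.011, 0.002], 0.21)]
scene black_brush_bristle_tip [([0.544, 0.144, 0.161], 0.45)]
scene pot_mouth [([0.602, 0.13, 0.084], 0.93), ([0.505, 0.128, 0.087], 0.76)]
top brown_brush_handle_end []
top black_brush_handle_end [([0.523, 0.139, 0.089], 0.71), ([0.596, 0.008, 0.001], 0.25)]
top brown_brush_bristle_tip [([0.549, 0.149, 0.165], 0.48)]
top black_brush_bristle_tip [([0.545, 0.143, 0.166], 0.37), ([0.525, 0.14, 0.091], 0.34)]
top pot_mouth [([0.604, 0.126, 0.082], 0.82), ([0.509, 0.129, 0.085], 0.39)]
```

Emit:
{"api": "carry_out", "payload": {"delta_pos": [[0,0,0],[0,0,0],[0,0,0],[0,0,0],[0,0,0],[0,0,0],[0,0,0]], "turn": [[0,0,0],[0,0,0],[0,0,0],[0,0,0],[0,0,0],[0,0,0],[0,0,0]], "claw": [0.4,0,-0.3,-0.3,-0.3,-0.3,-0.3]}}

```text
clock: 13.35
position: [0.5706, 0.1546, 0.0768]
ee_rot: [-0.079, 0.89, 0.17, 0.415]
contact_force: [-0.6, -0.2, -0.6]
width: 0.0559
gripper_force: 0.0
```

```bash
python3 look.py rel
```

```text
13.35 [-0.1   0.26  2.46  2.37  0.53 -1.2 ] 0.055914848325822455 0.0 [-0.55740164 -0.20269809 -0.64546293]
G [0.5288 0.1381 0.1146] tilt 50.00337358496105 az 21.601562515845277 pred end [0.4961 0.1251 0.0178]
scene brown_brush_handle_end []
scene black_brush_handle_end []
scene brown_brush_bristle_tip [([0.55, 0.153, 0.154], 0.61)]
scene black_brush_bristle_tip []
scene pot_mouth [([0.506, 0.127, 0.087], 0.71), ([0.604, 0.13, 0.085], 0.69)]
top brown_brush_handle_end []
top black_brush_handle_end []
top brown_brush_bristle_tip [([0.548, 0.148, 0.15], 0.62)]
top black_brush_bristle_tip [([0.55, 0.146, 0.152], 0.62)]
top pot_mouth [([0.606, 0.128, 0.085], 0.88), ([0.508, 0.128, 0.086], 0.49)]
```

Emit:
{"api": "carry_out", "payload": {"delta_pos": [[0,0,-0.05],[0,0,-0.1],[0,0,-0.15],[0,0,-0.2],[0.06,0,-0.25],[0.12,0,-0.3],[0.19,0,-0.36],[0.19,0,-0.36],[0.19,0,-0.36],[0.19,0,-0.36],[0.19,0,-0.36],[0.19,0,-0.36]], "turn": [[0,0,0],[0,0,0],[0,0,0],[0,0,0],[0,0,0],[0,0,0],[0,0,0],[0,0,0],[0,0,0],[0,0,0],[0,0,0],[0,0,0]], "claw": [-0.3,-0.3,-0.3,-0.3,-0.3,-0.3,-0.3,-0.3,-0.3,-0.3,-0.3,-0.3]}}

```text
clock: 15.15
position: [0.5126, 0.1323, 0.2256]
ee_rot: [-0.08, 0.891, 0.169, 0.414]
contact_force: [-1.0, 0.4, 0.5]
width: 0.0556
gripper_force: 0.0
```

```bash
python3 look.py done; python3 - <<'E'
from rig import manip
import numpy as np
for c in("scene","top"):
    manip.get_image(c)
    for q in("plaster_model","polishing_tin","stain_bottle","separator_bottle","brown_brush","black_brush"):
        print(c,q,[(np.round(r["point"],3).tolist(),round(r["score"],2)) for r in manip.place_of(c,q)][:2])
s=manip.get_state();print(s["clock"],np.abs(s["qd"]).max())
E
```

```text
15.15 [-0.23 -0.17  2.3   1.1   0.51  0.11] 0.05558852754950086 0.0 [-0.95931191  0.3988434   0.50903818]
G [0.4709 0.1157 0.2634] tilt 49.84497115525165 az 21.723737049968726 pred end [0.4379 0.1026 0.1668]
scene brown_brush_handle_end [([0.548, 0.146, 0.151], 0.64)]
scene black_brush_handle_end []
scene brown_brush_bristle_tip [([0.601, -0.275, 0.0], 0.59), ([0.547, 0.15, 0.151], 0.56)]
scene black_brush_bristle_tip []
scene pot_mouth [([0.606, 0.128, 0.084], 0.79), ([0.508, 0.128, 0.088], 0.67)]
top brown_brush_handle_end [([0.495, 0.124, 0.006], 0.61)]
top black_brush_handle_end [([0.499, 0.122, 0.006], 0.68), ([0.523, -0.171, -0.0], 0.67)]
top brown_brush_bristle_tip [([0.506, 0.134, 0.001], 0.3)]
top black_brush_bristle_tip [([0.55, 0.144, 0.149], 0.54)]
top pot_mouth [([0.507, 0.129, 0.088], 0.95), ([0.608, 0.128, 0.083], 0.56)]
scene plaster_model [([0.596, 0.006, -0.0], 0.64)]
scene polishing_tin [([0.417, 0.01, 0.002], 0.81)]
scene stain_bottle [([0.584, 0.281, -0.001], 0.57)]
scene separator_bottle [([0.602, -0.274, -0.002], 0.97)]
scene brown_brush [([0.526, 0.142, 0.077], 0.43)]
scene black_brush [([0.526, 0.136, 0.077], 0.44)]
top plaster_model [([0.596, 0.006, 0.004], 0.72)]
top polishing_tin [([0.417, 0.009, -0.001], 0.84), ([0.509, 0.132, -0.002], 0.65)]
top stain_bottle [([0.576, 0.283, 0.0], 0.57)]
top separator_bottle []
top brown_brush [([0.526, 0.138, 0.077], 0.6)]
top black_brush [([0.528, 0.13, 0.079], 0.48)]
16.45 0.00066401756217184
```

```bash
python3 -c "
from rig import manip
print(manip.sign_off())"
```

```text
the job is handed in; nothing more can be done
None
```

The job is handed in, with no verdict returned: by the last camera readings both brushes stand bristles up in the upright blue pot, the other things are where they started, and the arm is clear (an earlier grasp closed empty because the fingertips sit about 40 mm short of the reported TCP).

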